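# Dry-fit a stone cast in its denture flask

## Task

Check that the small half-arch stone cast fits its brass denture flask by assembling the flask dry on the steel tray, from the bottom up: stand the shallow lower half in the middle of the tray, set the half-arch cast gently on its floor, teeth up, lengthwise and in the middle, then seat the open ring over it on the two locating studs, and close it with the lid, fully home. Leave the full-arch cast, the bur box and the mixing bowl where they are.

Things in the scene. Friction and masses are not known exactly. Their poses are not given: they have to be found in the camera images.
- tray: shallow stainless steel tray, fixed to the bench: 160 (x) x 200 (y) mm outside, rim 10 mm high (12 mm over its beaded edge), walls 3 mm, inner floor 3 mm above the bench. Origin: centre of its underside, on the bench; its y axis runs along the long side.
- flask_base: lower half of the flask, a brass pan with solid floor, 0.42 kg: 66 (x) x 88 (y) x 16 mm high, walls 5, floor 6 thick (cavity 56 x 78, 10 deep). Ears 21 wide at both ends (120 over ears along y); on each, at y = +-51.5, a tapered steel stud stands 10 above the rim (to 26), 7 thick at foot, 3 at tip. Origin: centre of underside, z up. Grip across the 66 mm width.
- half_cast: half-arch cast of buff dental stone, 0.10 kg, the smaller cast: block 36 (x) x 54 (y) mm with upright sides 24 high, on it a straight row of four teeth along y with a gap, 34 high in all. Origin: centre of underside, z up through the teeth; lies teeth up. Grip across the 36 mm width: seated in the flask its sides stand 14 mm above the lower half's rim.
- flask_ring: ring of the flask: brass frame open above and below, 0.51 kg: 66 (x) x 88 (y) x 32 mm high, walls 5, opening 56 x 78. Ears 21 wide, 10 high at the bottom of both ends (120 over ears), each with an 11 mm through hole at y = +-51.5 for a stud (2 mm play all round). Seated, its underside is 16 above the lower half's. Origin: centre of underside. Fits either way round. Grip across 66.
- flask_lid: flat brass lid, 0.54 kg, 22 mm high, no ears: plug 50 (x) x 72 (y), z 0-4 mm (3 mm play all round in the ring's opening); plate 66 x 88, z 4-10; raised boss 36 (x) x 54 (y), z 10-22, the place to grip (across x). Origin: centre of the plug's underside; lies plug down. Seated, origin 28 mm above the ring's underside. Fits either way round.
- full_cast: bystander: full-arch cast of the same buff stone, 64 (x) x 64 (y) x 33 mm, with a horseshoe of teeth. Origin: underside, near its centre.
- bur_box: bystander: grey bur box 60 x 100 x 18 mm (34 mm over the burs) with its black lid open behind it, 65 mm high. Origin: centre of the box's underside.
- mixing_bowl: bystander: dark green-grey mixing bowl, 116 mm across the rim, 58 mm high. Origin: centre of its underside.
Mind the look-alikes: they are no part of the job. Leave any green look-alike of the flask_base alone.

How it is judged (in metres and radians):
On the way, in this order (a step that is already met when the one before it is completed fails the run):
1. the lower half stands released in the middle of the tray (horizontal distance between flask_base and tray below 0.02 m and z of flask_base in the frame of tray between 0.0015 and 0.0045 m and angle between flask_base's own z axis and vertical below 0.05 rad and linear speed of flask_base below 0.02 m/s and angular speed of flask_base below 0.2 rad/s and contact force between the fingers and flask_base below 0.2 N), for 0.2 s.
2. the half-arch cast sits released on the floor of the lower half (all of step 1 and horizontal distance between half_cast and flask_base below 0.012 m and angle between the y axis of half_cast and the y axis of flask_base, either way round below 0.35 rad and z of half_cast in the frame of flask_base between 0.0045 and 0.0078 m and angle between half_cast's own z axis and vertical below 0.05 rad and linear speed of half_cast below 0.02 m/s and angular speed of half_cast below 0.2 rad/s and contact force between the fingers and half_cast below 0.2 N), for 0.2 s.
3. the ring is seated on the lower half, round the cast, and released (all of step 2 and horizontal distance between flask_ring and flask_base below 0.005 m and angle between the y axis of flask_ring and the y axis of flask_base, either way round below 0.1 rad and z of flask_ring in the frame of flask_base between 0.0145 and 0.0175 m and angle between flask_ring's own z axis and vertical below 0.05 rad and linear speed of flask_ring below 0.02 m/s and angular speed of flask_ring below 0.2 rad/s and contact force between the fingers and flask_ring below 0.2 N), for 0.2 s.
4. the lid is fully home on the ring and released (all of step 3 and horizontal distance between flask_lid and flask_ring below 0.006 m and angle between the y axis of flask_lid and the y axis of flask_ring, either way round below 0.15 rad and z of flask_lid in the frame of flask_ring between 0.0265 and 0.0295 m and angle between flask_lid's own z axis and vertical below 0.05 rad and linear speed of flask_lid below 0.02 m/s and angular speed of flask_lid below 0.2 rad/s and contact force between the fingers and flask_lid below 0.2 N), for 0.2 s.
At the end, for the whole second after the job is handed in: Lower half flat on the tray within 20 mm of its centre; cast upright on its floor (12 mm, 0.35 rad of lengthwise); ring seated on the rim (1.5 mm height, 5 mm sideways, 0.1 rad); lid seated in the ring (1.5 mm, 6 mm, 0.15 rad); all released and at rest (all of step 4); the robot touches nothing.
It fails at once if the full-arch cast, the bur box or the mixing bowl was moved more than 15 mm (distance of any of full_cast, bur_box, mixing_bowl from where it was at the start of the episode above 0.015 m).
It fails at once if the stone cast was dropped into the flask (faster than 0.35 m/s, a fall of over 6 mm, near its floor) (horizontal distance between half_cast and flask_base below 0.04 m and z of half_cast in the frame of flask_base below 0.026 m and linear speed of half_cast above 0.35 m/s).
It fails at once if the stone cast was forced (over 40 N against the brass) (contact force between half_cast and flask_base above 40 N or contact force between half_cast and flask_ring above 40 N or contact force between half_cast and flask_lid above 40 N).
It also fails if it takes over 122 s, if anything falls off the work surface, if the arm or the gripper's body presses on something with over 40 N, if the wrist force passes 120 N, or if a joint passes its speed limit or range.

## Robot

A 6-joint arm with a two-finger parallel gripper is mounted at the origin on the work surface. World frame = base frame: x ahead of the robot, y to its left, z up, the work surface at z = 0. Lengths are in m, angles in degrees, forces in N, time in s.
With the tool pointing down it reaches from about 0.325 to 0.775 m from the base axis. Payload 5.5 kg.
Tool frame: the origin (TCP) lies at the centre of the arm's flange, where the gripper is bolted on; the fingertips stand 182 mm ahead of it and the grasp point (between the pads) lies 163 mm ahead of it; z points along the fingers, y is the line along which they close (so a half turn about z gives the same grasp; the last joint's range is limited). The gripper opens to 88 mm and grips with 3 to 60 N. Pads are 20 mm wide; open, the fingers measure 115 mm over their backs; the gripper's body (75 mm by 178 mm) begins 61 mm behind the grasp point.
Start: joints at [67.741, 5.22, 70.514, -0, 104.267, -3.249], TCP at [0.195, 0.567, 0.405] pointing down, gripper open.
Joint ranges: [-164.24, 164.24], [-49.07, 125.15], [9.68, 141.18], [-86.29, 266.29], [3.28, 154.24], [-151.56, 151.56]. Speed limits (degrees/s): [147.25, 147.25, 172.46, 180, 180, 180].

## Interface

Orientations are given as [roll, pitch, yaw] about the fixed x, y, z axes, in that order (R = Rz(yaw) Ry(pitch) Rx(roll)).
In Python, from station import r gives the robot as it stands. The module is installed in compiled form; this text tells all that it offers. Calls block until the motion is done:
- r.reach(position, orientation): joint-space move of the TCP to a pose.
- r.servo_line(position, rotation=None, speed=0.15): straight line of the TCP; rotation=None keeps the orientation; speed is the mean speed in m/s.
- r.move_joints(angles): joint-space move.
- r.let_go() and r.grab(squeeze=None): open the fingers fully, or close them until they stop; squeeze is the grip in N (None keeps the last).
- r.wait(seconds).
- r.inverse_kinematics(position, orientation): joint angles nearest the present ones, or None.
- r.sense(): the state.
- r.snapshot(name): name is "scene" or "top" or "wrist"; returns a dict with "frame" (420x560x3 uint8, red, green, blue), "fx", "fy", "cx", "cy" (pixels), "dist_coeffs" ([k1, k2, p1, p2, k3] as OpenCV has them; the pictures are not rectified), "R" (3x3) and "t" (3): a world point X has camera coordinates R X + t. Camera axes: x right, y down, z forward; pixel columns grow to the right and rows downward; lengths in m; the calibration is good to about 2 mm. A picture is of the moment at which its call begins. There is no depth.
A pose or a line that the arm cannot do raises r.IKError and nothing moves.
- r.hand_in(): hands the job in; it is judged then, once.
The state is a dict: "clock": time; "joints": joint angles; "joint_vel": joint speeds; "joint_torque": joint torques, N m; "tcp_pos": TCP position; "orientation": TCP orientation; "contact_force": force on the tool from outside, world axes, zero at the start; "torque": the same for the moment, N m; "opening": finger opening in m; "gripper_force": force on a finger pad.
Only numpy, scipy, OpenCV 4.12 (cv2) and the standard library are available. Lean on these libraries where they do the work, as an engineer would, in place of code of your own. Each camera call takes 0.05 s, during which the arm holds its last target. There are 200 camera calls.

## Working session

There is one attempt and no reset: what is moved stays moved. The work goes in short steps, each a Python script; the robot and the scene stay as the last script left them, time stands still between calls to the robot, and variables do not carry over. Pictures are saved under pics/ and viewed, at most 14 in all, crops included, and the job is handed in when it is done.

```bash
mkdir -p pics
cat > h.py <<'E'
import numpy as np, cv2
from station import r
def snap(n,name):
    s=r.snapshot(n); cv2.imwrite(f'pics/{name}.png',s['frame'][:,:,::-1]); np.savez(f'pics/{name}.npz',**s); return s
def cast(s,px,z):
    K=np.array([[s['fx'],0,s['cx']],[0,s['fy'],s['cy']],[0,0,1]],float)
    p=cv2.undistortPoints(np.array(px,float).reshape(-1,1,2),K,np.array(s['dist_coeffs'],float)).reshape(-1,2)
    R=np.array(s['R']);t=np.array(s['t']); c=-R.T@t
    d=np.c_[p,np.ones(len(p))]@R
    return c+d*((z-c[2])/d[:,2])[:,None]
E
python3 - <<'E'
from h import *
for n in ('scene','top'):
    s=snap(n,n+'0'); print(n,-np.array(s['R']).T@s['t'],s['fx'])
print(r.sense())
E
```

```text
scene [1.53848302 0.23160641 0.73628852] 440.67863360846184
top [ 5.33814895e-01 -1.11061335e-03  1.25148402e+00] 434.9220427257909
{'clock': 0.1, 'joints': array([ 6.77408341e+01,  5.25807750e+00,  7.05723492e+01,  3.74356262e-04,
        1.04266897e+02, -3.24917037e+00]), 'joint_vel': array([-0.03121847, -0.04895131, -0.12833541, -0.05276974, -0.04213105,
        0.01970962]), 'joint_torque': array([ 2.31855774e-03, -4.47854805e+01, -4.07570887e+01,  6.99485536e-02,
        2.83617951e-02, -9.28977011e-05]), 'tcp_pos': array([0.19546595, 0.56732512, 0.40365311]), 'orientation': array([-1.79902854e+02, -5.87850882e-03,  1.60990091e+02]), 'contact_force': array([-0.23096211,  0.30951469, -0.03969824]), 'torque': array([-0.00876599, -0.0425873 ,  0.0141218 ]), 'gripper_force': 0.0, 'opening': 0.08769081113430952}
```

View pics/top0.png

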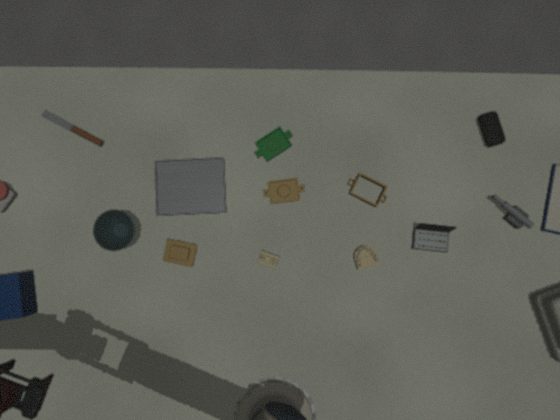

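View pics/scene0.png

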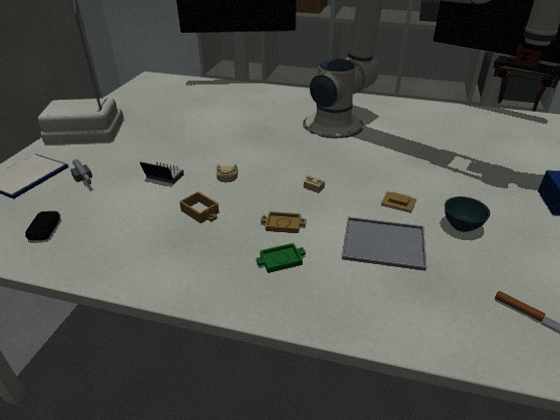

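The top view shows the tray at (190,186), brass base (284,190), ring (367,190), lid (180,252), half cast (268,258) and full cast (364,257). The green look-alike is at (273,143). The scene view agrees, with everything upright.

Run:
```python
from h import *
s=dict(np.load('pics/top0.npz')); f=s['frame']; hsv=cv2.cvtColor(f,cv2.COLOR_RGB2HSV)
lab=cv2.cvtColor(f,cv2.COLOR_RGB2LAB).astype(int)
for n,c,z,hw in (('tray',(190,186),.012,(45,40)),('base',(284,190),.016,(28,22)),('ring',(367,190),.02,(28,24)),('lid',(180,252),.01,(24,20)),('cast',(268,258),.024,(20,14)),('full',(364,257),.02,(20,20))):
    x,y=c;w,h=hw
    sub=lab[y-h:y+h,x-w:x+w]
    bg=np.median(np.r_[sub[0],sub[-1],sub[:,0],sub[:,-1]],axis=0)
    d=np.abs(sub-bg)[:,:,1:].sum(2)+ (np.abs(sub-bg)[:,:,0]*.5 if n=='tray' else 0)
    m=(d>9).astype(np.uint8)
    cs,_=cv2.findContours(m,cv2.RETR_EXTERNAL,cv2.CHAIN_APPROX_NONE)
    k=max(cs,key=cv2.contourArea).reshape(-1,2)+[x-w,y-h]
    P=cast(s,k,z)[:,:2]*1000
    rc=cv2.minAreaRect(P.astype(np.float32)); print(n,bg,np.round(rc[0],1),np.round(rc[1],1),round(rc[2],1))
for y in((.3),(0.)):
  print(r.inverse_kinematics([.45,y,.4],[180,0,0]),r.inverse_kinematics([.45,y,.4],[180,0,90]))
# wrist camera offset in tool frame
w=r.snapshot('wrist'); from scipy.spatial.transform import Rotation as Ro
q=r.sense();T=Ro.from_euler('xyz',q['orientation'],degrees=True).as_matrix()
print('cam in tool',T.T@(-w['R'].T@w['t']-q['tcp_pos']),'\n',T.T@w['R'].T, w['fx'])
```

```text
tray [117. 125. 133.] [652.  247.7] [166.6 204. ] 2.6
base [117. 125. 133.] [643.  -20.3] [ 65. 117.] 8.3
ring [116. 125. 133.] [ 647.9 -263.9] [105.6  66.9] 64.0
lid [117. 125. 133.] [463.3 272.8] [85.7 63.6] 79.4
cast [117. 125. 133.] [438.5  32.3] [23.5  5.5] 81.2
full [117. 125. 133.] [ 447.2 -249.4] [52.4 53.8] 41.1
[ 3.00857330e+01 -3.96684882e+00  8.02358820e+01 -2.54444375e-14
  1.03730967e+02  1.20085733e+02] [ 3.00857330e+01 -3.96684882e+00  8.02358820e+01 -2.54444375e-14
  1.03730967e+02  3.00857330e+01]
[-4.33314387e+00 -1.80374589e+01  9.25396070e+01 -2.54444375e-14
  1.05497852e+02  8.56668561e+01] [ -4.33314387 -18.03745895  92.53960702   0.         105.49785192
  -4.33314387]
cam in tool [0.08138229 0.00069801 0.02020537] 
 [[-4.82708251e-04 -9.55368190e-01 -2.95417312e-01]
 [ 9.99997811e-01  1.40343244e-04 -2.08784875e-03]
 [ 2.03612410e-03 -2.95417673e-01  9.55366031e-01]] 322.39469742970687
```

```bash
cat >> h.py <<'E'
def look(x,y,a,name,z=.30):
    r.reach([x,y,z],[180,0,a+90]); r.wait(.3); return snap('wrist',name)
def brass(s,z,thr=14,roi=None):
    "min-area rect (mm, deg) of the largest coloured blob, boundary cast on height z"
    lab=cv2.cvtColor(s['frame'],cv2.COLOR_RGB2LAB).astype(int)
    bg=np.median(lab[:,:,2]); m=((lab[:,:,2]-bg)>thr).astype(np.uint8)
    m=cv2.morphologyEx(m,cv2.MORPH_CLOSE,np.ones((5,5)))
    cs,_=cv2.findContours(m,cv2.RETR_EXTERNAL,cv2.CHAIN_APPROX_NONE)
    k=max(cs,key=cv2.contourArea).reshape(-1,2)
    P=cast(s,k,z)[:,:2]*1000
    c,wh,a=cv2.minAreaRect(P.astype(np.float32))
    if wh[0]>wh[1]: wh=wh[::-1]; a-=90
    a=(a+90)%180-90
    print(np.round(c,1),np.round(wh,1),round(a,1),k.min(0),k.max(0)); return np.array(c)/1000,a
E
python3 - <<'E'
from h import *
r.let_go()
s=look(.643,-.020,8.3,'wb'); brass(s,.016)
s2=look(.648,-.264,-26,'wr'); brass(s2,.010)
cv2.imwrite('pics/v1.png',np.hstack([cv2.resize(i['frame'],(400,300))[:,:,::-1] for i in (s,s2)]))
print(r.sense()['clock'])
E
```

```text
[777.8  12.7] [ 65.8 118.6] 34.0 [390 123] [491 253]
[ 442.1 -248.2] [20.3 51.1] 62.5 [ 54 272] [106 291]
4.6667
```

View pics/v1.png

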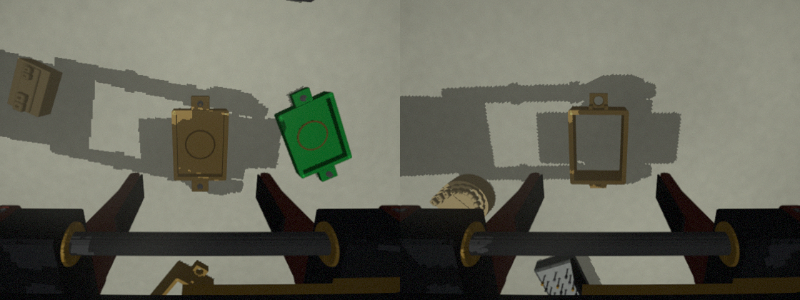

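Left (base): pan right way up at about (200,145) in the half-size picture, with its ears at the top and bottom. Right (ring): opening up at about (598,145), ears likewise. My mask needs a region of interest and tolerance for shadow.

```bash
cat >> h.py <<'E'
def brass(s,z,sat=95,roi=(190,370,100,285),dbg=None):
    f=s['frame']; hsv=cv2.cvtColor(f,cv2.COLOR_RGB2HSV)
    m=((hsv[:,:,1]>sat)&(hsv[:,:,0]<30)&(hsv[:,:,2]>25)).astype(np.uint8); q=m*0; x0,x1,y0,y1=roi; q[y0:y1,x0:x1]=1; m*=q
    cs,_=cv2.findContours(m,cv2.RETR_EXTERNAL,cv2.CHAIN_APPROX_NONE)
    k=max(cs,key=cv2.contourArea).reshape(-1,2)
    if dbg: g=f[:,:,::-1].copy(); cv2.drawContours(g,[k.reshape(-1,1,2)],-1,(255,0,255),1); cv2.imwrite(dbg,g[60:300,150:410])
    P=cast(s,k,z)[:,:2]*1000
    c,wh,a=cv2.minAreaRect(P.astype(np.float32))
    if wh[0]>wh[1]: wh=wh[::-1]; a-=90
    a=(a+90)%180-90
    print(np.round(c,1),np.round(wh,1),round(a,1),k.min(0),k.max(0)); return np.array(c)/1000,a
E
python3 - <<'E'
from h import *
a=dict(np.load('pics/wb.npz'));b=dict(np.load('pics/wr.npz'))
for s in(a,b):
    hsv=cv2.cvtColor(s['frame'],cv2.COLOR_RGB2HSV); print(hsv[200,280],hsv[150,230],hsv[100,420],hsv[190,345],hsv[260,282])
brass(a,.016,dbg='pics/d1.png');brass(b,.010,dbg='pics/d2.png')
cv2.imwrite('pics/v2.png',np.hstack([cv2.imread('pics/d1.png'),cv2.imread('pics/d2.png')]))
E
```

```text
[ 19 140  82] [ 30  23 155] [ 32  23 154] [42 28 91] [45  9 57]
[30 32 87] [ 30  28 145] [ 34  28 144] [30 28 81] [ 21 122  73]
[643.2 -18.3] [ 65.7 118.8] 8.4 [240 134] [319 267]
[ 647.9 -258.9] [ 71.6 118.9] -26.3 [235 131] [319 262]
```

View pics/v2.png

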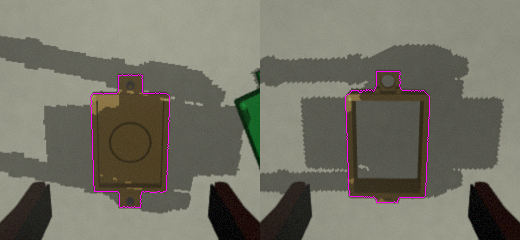

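```bash
cat >> h.py <<'E'
def pick(x,y,a,z,squeeze,up=.32):
    r.reach([x,y,up],[180,0,a+90]); r.servo_line([x,y,z+.03],speed=.2); r.servo_line([x,y,z],speed=.06); r.wait(.2)
    r.grab(squeeze); r.wait(.2); q=r.sense(); print('grip',q['tcp_pos'],q['opening'],q['gripper_force'])
    r.servo_line([x,y,up],speed=.15); r.wait(.2); q=r.sense(); print('lift',q['opening'],q['contact_force'],q['clock'])
def lower(x,y,z0,zmin,df=4.,step=.001):
    r.servo_line([x,y,z0],speed=.08); r.wait(.4); f0=r.sense()['contact_force'][2]; z=z0
    while z>zmin:
        z-=step; r.servo_line([x,y,z],speed=.02); r.wait(.05)
        q=r.sense()
        if q['contact_force'][2]-f0>df: break
    print('down',z,q['tcp_pos'],q['contact_force'],f0,q['opening'],q['clock']); return z
def release(x,y,up=.30):
    r.let_go(); r.wait(.3); r.servo_line([x,y,up],speed=.15)
E
python3 - <<'E'
from h import *
pick(.6432,-.0183,8.4,.186,45)
x,y=.652,.248
r.reach([x,y,.30],[180,0,92.6]); lower(x,y,.196,.187)
release(x,y); r.wait(.3)
s=snap('wrist','wt'); brass(s,.019,dbg='pics/d3.png'); print(r.sense()['clock'])
t=snap('top','top1')
s3=look(.439,.033,-8,'wc'); print(r.sense()['clock'])
cv2.imwrite('pics/v3.png',np.hstack([s['frame'],s3['frame']])[::1,::1,::-1][:, :, :][::1])
cv2.imwrite('pics/v3.png',np.hstack([cv2.resize(i['frame'],(400,300))[:,:,::-1] for i in (s,s3)]))
E
```

```text
grip [ 0.64321897 -0.01830629  0.18612876] 0.06566597310319217 44.998040199279785
lift 0.06522549548137972 [ 0.46236733  0.37996083 -4.22481482] 9.075
down 0.188 [0.65201499 0.24799366 0.18908079] [-3.49160756 -1.508918    5.40368152] -3.4774449983719653 0.0657408531230677 14.3667
[652.2 248.1] [ 65.7 118.4] 2.5 [240 136] [320 270]
16.475
18.0333
```

View pics/v3.png

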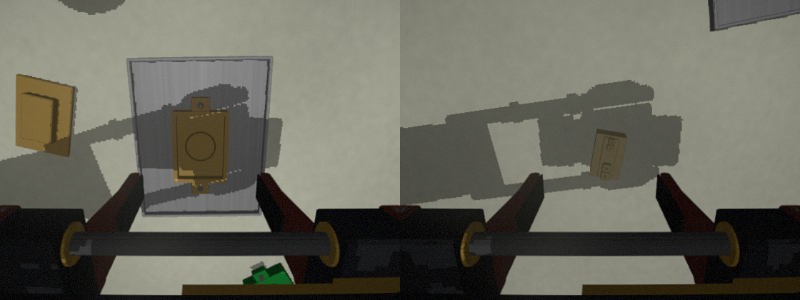

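The base stands in the middle of the tray (left picture, about (200,145)). The half cast is at (609,155) on the right, turned a little from my guess.

Run:
```python
from h import *
s=dict(np.load('pics/wc.npz'));h=cv2.cvtColor(s['frame'],cv2.COLOR_RGB2HSV)
print(h[217,285],h[217,305],h[190,295],h[220,255],h[215,340],h[150,290])
for q in (45,55,65): brass(s,.024,sat=q,dbg='pics/d4.png')
h=cv2.imread('pics/d4.png'); cv2.imwrite('pics/d4.png',cv2.resize(h,None,fx=2,fy=2))
```

```text
[22 93 88] [21 85 84] [23 88 84] [38 33 85] [35 39 86] [ 28  23 142]
[447.4  23.7] [36.7 61.8] -17.6 [265 180] [317 252]
[447.3  23.9] [36.4 61.4] -17.5 [265 181] [317 252]
[447.4  23.8] [35.9 61. ] -17.3 [265 181] [317 251]
```

View pics/d4.png

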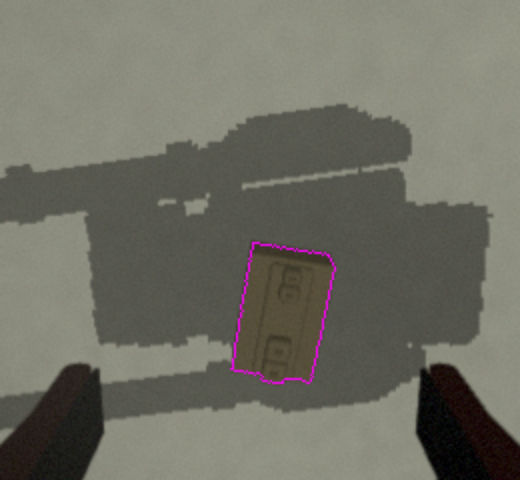

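Run:
```python
from h import *
pick(.4468,.0220,-17.4,.195,25)
x,y=.6522,.2481
r.reach([x,y,.30],[180,0,92.5]); lower(x,y,.210,.2025,df=2.,step=.0005)
release(x,y); r.wait(.3)
s=snap('wrist','wt2'); print(r.sense()['clock'])
cv2.imwrite('pics/v4.png',cv2.resize(s['frame'][100:300,180:380],(600,600))[:,:,::-1])
```

```text
grip [0.44679678 0.02199728 0.19498415] 0.03558667955740951 24.99914914369583
lift 0.03577949455469512 [ 0.33757385 -0.29465108 -0.95444689] 22.0
down 0.2035 [0.65221193 0.24810347 0.20406693] [-1.28965634 -0.83459686  3.40250179] -1.4592556544137403 0.035628002501002155 28.7417
31.1167
```

View pics/v4.png

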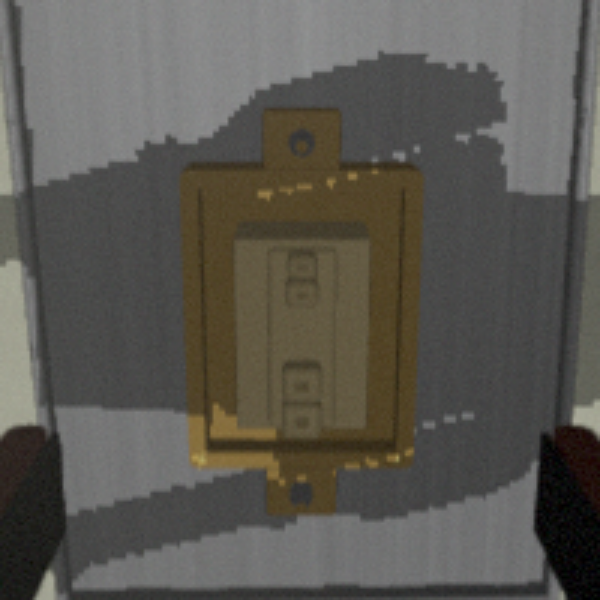

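The cast sits centred in the base, teeth up and lengthwise, with both studs clear. Ring next.

Run:
```python
from h import *
pick(.6479,-.2589,-26.3,.190,45)
x,y=.6522,.2481
r.reach([x,y,.32],[180,0,92.5]); r.servo_line([x,y,.26],speed=.1); z=lower(x,y,.224,.2075,df=5.,step=.001)
if z<.2105:
    release(x,y,.32); r.wait(.3)
    s=snap('wrist','wt3'); print(r.sense()['clock'])
else: s=snap('wrist','wt3'); print('high')
cv2.imwrite('pics/v5.png',cv2.resize(s['frame'][100:300,180:380],(600,600))[:,:,::-1])
s=look(.4633,.2728,-10.6,'wl'); print(r.sense()['clock']); brass(s,.010,dbg='pics/d5.png') if z<.2105 else 0
```

```text
grip [ 0.64793768 -0.25888478  0.19008859] 0.06566586303602143 45.00013768672943
lift 0.0657193940877995 [ 0.08441445 -0.16440688 -3.51818046] 36.35
down 0.208 [0.65219722 0.24807213 0.20907969] [-3.30798682 -1.57338604  4.68694667] -3.7672217111028496 0.06595620069632682 44.7417
46.85
47.9917
[463.4 275.2] [65.1 86.4] -10.9 [240 152] [316 247]
```

View pics/v5.png

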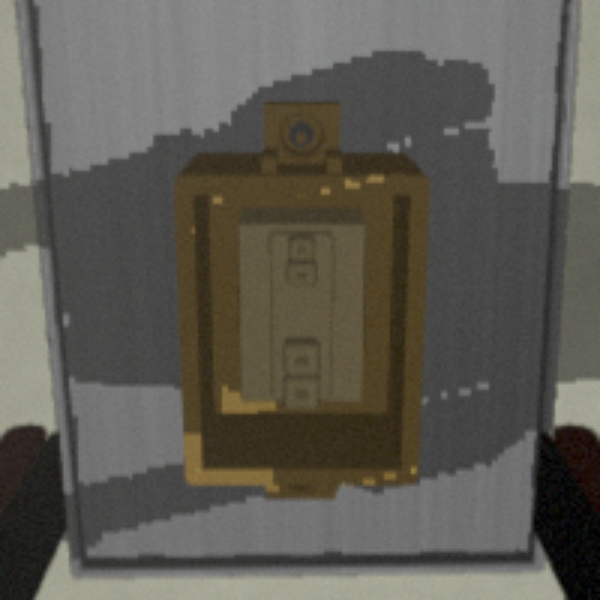

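View pics/d5.png

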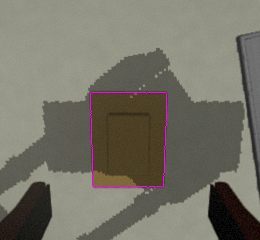

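The ring is seated: the stud shows in its hole and the height matches. The lid is outlined cleanly, boss up.

Run:
```python
from h import *
pick(.4634,.2752,-10.9,.1940,45)
x,y=.6522,.2481
r.reach([x,y,.32],[180,0,92.5]); r.servo_line([x,y,.27],speed=.1); z=lower(x,y,.249,.2395,df=5.,step=.001)
if z<.2425:
    release(x,y,.34); r.wait(.3)
s=snap('wrist','wt4'); print(z,r.sense()['clock'])
cv2.imwrite('pics/v6.png',cv2.resize(s['frame'][100:300,180:380],(600,600))[:,:,::-1])
```

```text
grip [0.46337363 0.27519402 0.19397887] 0.03577962256571075 44.99991774559021
lift 0.035547309144289094 [ 0.048293    0.61045666 -5.02653185] 51.9667
down 0.24 [0.65215258 0.24806991 0.24103136] [-3.43403054 -0.41711332  2.2799762 ] -4.324614170729393 0.03552739563330152 56.9083
0.24 59.3083
```

View pics/v6.png

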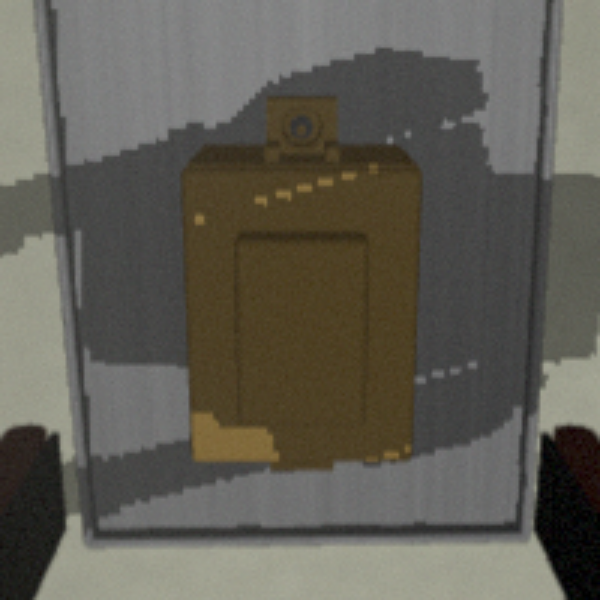

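The lid is flush on the ring at the expected height (TCP 0.241) and released.

```bash
python3 -c "
from h import *
r.wait(.5); print(r.hand_in())"
```

```text
the job is handed in; nothing more can be done
None
```

The flask is assembled on the tray with base, half-arch cast, ring and lid all seated and released; I handed it in at about 60 s of the 122 s allowed, and no verdict was returned.

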